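# Take a U-bolt off its hook and clamp it in the checking fixture

## Robot

A 7-joint arm with a two-finger parallel gripper is mounted at the origin on the work surface. World frame = base frame: x ahead of the robot, y to its left, z up, the work surface at z = 0. Lengths are in mm, angles in rad, forces in N, time in s.
With the tool pointing down it reaches from about 400 to 875 mm from the base axis. Payload 6.5 kg.
Tool frame: the origin (TCP) lies at the very end of the fingers, on their centre line; the grasp point (between the pads) lies 19 mm behind it (r.hold_point_z is the distance from the TCP to the grasp point, in mm); z points along the fingers, y is the line along which they close (so a half turn about z gives the same grasp; the last joint's range is limited). The gripper opens to 85 mm and grips with 20 to 120 N. Pads are 22 mm wide; open, the fingers measure 114 mm over their backs; the gripper's body (76 mm by 85 mm) begins 54 mm behind the grasp point. The pads swing forward as they close: fully open they stand 13 mm farther back than shut.
Start: joints at [1.095, 0.536, -0.004, 1.538, 0.003, 1.067, -0.071], TCP at [258.972, -596.174, 231.29] pointing down, gripper open.
Joint ranges: [-2.7, 2.7], [-0.37, 2.16], [-1.27, 1.26], [0.24, 2.4], [-1.31, 4.45], [0.19, 1.91], [-2.76, 2.76]. Speed limits (rad/s): [2.39, 2.39, 3.14, 3.14, 3.14, 3.14, 3.14].

## Interface

Orientations are given as a rotation vector (axis times angle).
In Python, from bench import r gives the robot as it stands.
- The arm moves only by the tool send_rows, never from a script. Its argument "plan" is a list that holds one entry, the list of rows, each a list of 7 numbers: the shift along the tool's x, y, z each as a share of 0.3 m, from -1 to 1, then the turn, a rotation vector about the tool's x, y, z each as a share of pi/2 rad, from -1 to 1, then the closure, from -1 (fully open) to 1 (shut). A call has 1 to 20 rows; each row shifts and turns the commanded pose from where the row before left it, along the tool's axes as they then stand; what a row does not reach is not made up. A row lasts 1/10 s, in which the tool goes at most 50 mm and 8.59 degrees, less where a joint would pass 70% of its speed; a pose out of reach is approached as far as the arm can. A call with a number of a shift or a turn outside -1 to 1 is refused whole. A call with a gripper value outside its range is refused whole. The fingers move at their own pace and stop on an object; the grip force is fixed at half the most. Time passes only in rows, so rows that do not move let the fingers close. It gives the time, the measured TCP pose, the force, the opening and the grip force at its end, in the units of the state.
- r.sense(): the state, without advancing time (a new reading comes with each control period).
- r.camera(name): name is "scene" or "top"; returns a dict with "pixels" (480x640x3 uint8, red, green, blue), "K" (3x3 intrinsics, pixels), "rvec" (rotation vector, rad) and "tvec" (3), from world to camera coordinates, as OpenCV has them. Camera axes: x right, y down, z forward; pixel columns grow to the right and rows downward; lengths in mm; the calibration is good to about 2 mm. A picture is of the moment at which its call begins. There is no depth.
- r.close_job(): hands the job in; it is judged then, once.
Trained networks look in a picture, given as the dict that the camera call returned (one of the last four; its "shot" number tells which), for a name from the list of things; names that differ only in an ending like _2 or _b are one class to them, and where a whole thing is asked for, a point or a joint stands for the part that bears it (a point fixed in the world has none). Each returns a list of dicts, best first, with "score" (0 to 1); they miss things now and then, are a little off and sometimes report something else, mostly with a low value. They report only what shows in the picture. A call takes as long as a camera call. They do not tell look-alikes from the thing itself.
- r.look_for(picture, query): "pixel" ([column, row] in pixels, amid what is visible of it).
- r.pinpoint(picture, query): "pixel" ([column, row] in pixels: a listed point, or the origin of a listed thing).
The state is a dict: "time": time; "q": joint angles; "joint_velocities": joint speeds; "joint_torque": joint torques, N m; "position": TCP position; "tool_rot": TCP orientation; "force": force on the tool from outside, world axes, zero at the start; "wrist_torque": the same for the moment, N m; "opening": opening from 0.0 (shut) to 1.0 (fully open); "grasp_force": force on a finger pad.
Only numpy, scipy, OpenCV 4.12 (cv2) and the standard library are available. Lean on these libraries where they do the work, as an engineer would, in place of code of your own. Each camera call takes 0.05 s, during which the arm holds its last target. There are 200 camera calls.

## Task

Take the U-bolt that is both wide and long-legged off its two-pronged hook, and lower its two legs all the way down into the two holes of the checking fixture, feeling for the holes rather than forcing it and not letting it drop. Then swing the fixture's clamp arm down until its pad rests on the U-bolt, and let go. Leave the other two U-bolts hanging and the rest of the counter as it is.

Things in the scene. Friction and masses are not known exactly. Their poses are not given: they have to be found in the camera images.
- ubolt: The wanted U-bolt, plain steel bar 14 mm thick: straight crown bar, two parallel legs 100 mm apart (centres; 114 outside). Origin: middle of the crown, on its centre line; y along the crown, z up; the legs end 110 mm below the origin (last 2 mm tapered). About 0.4 kg. Its crown hangs across the two prongs of any one of the rack's three hooks.
- ubolt_narrow: Another U-bolt, same bar and leg length (110 mm) but legs only 76 mm apart. Same axes. Stays on its hook.
- ubolt_short: Another U-bolt, 100 mm wide like the wanted one but its legs end only 80 mm below the origin. Same axes. Stays on its hook.
- rack: Fixed red steel hook rack. Origin on the table under the middle hook's hanging place; y along the row, -x is the open side. Hooks at y = -145, 0, 145 mm. A cross bar (x 93 to 107 mm) and end posts carry the hooks, top 156 mm high. Base plate x -30 to 120, y -215 to 215, 10 mm high.
- hook_mid (a point): Middle hook's hanging place, where the crown centre of a hung U-bolt lies (155 mm high). Every hook is two 8 mm prongs along the rack's x, 25 mm either side of the hook's middle (42 mm free between), tops 7 mm below this point; their tips turn up 30 to 40 mm to -x of it and reach 10 mm above it.
- fixture: Fixed checking fixture. Origin on the table below the middle of the nest's travel. Base plate x -70 to 130, y -95 to 95, 12 mm high. The nest, an aluminium block 48 (x) by 150 (y) mm, top 76 mm high, has two square-cornered holes, 20 (x) by 15.5 (y) mm, 100 mm apart along y, mouths chamfered 1 mm, floors 20 mm high. The nest sits on a cross slide: see nest_travel.
- nest_travel (a point): Middle of the nest's travel, at the height of its top (fixed to the fixture's base). The holes lie at this x, but the nest may stand up to 10 mm to either side along the fixture's y; where is not reported: find it by touch or sight. It can travel 12 mm each way and yields to a sideways push of about 5 N.
- seat (a point): Where the crown's centre would be with the legs on the hole floors and the nest in mid travel (130 mm high; crown top at 137 mm); the real place is shifted along y with the nest.
- clamp (a joint): Clamp arm angle, rad: 0 = level, pointing to the fixture's -x, pad just resting on a seated crown; pi/2 = upright, open. Stiff hinge (0.35 N m), stays where left. Steel arm 20 mm wide, 14 thick; from 125 to 170 mm from the hinge a black grip 30 mm wide, 18 thick; rubber pad on the underside 100 mm from the hinge.
- clamp_tip (a point): Centre of the outer end of the clamp arm's black grip, 170 mm from the hinge axis.
- clamp_axis (a point): Middle of the clamp's hinge axis (along the fixture's y), 100 mm to +x of the nest's holes, 150 mm high, between two cheeks (40 mm wide over both, 30 mm deep, top 166 mm high).
- bearing: Bystander: steel bearing ring lying flat, 90 mm across, 26 mm high; origin at the centre of its underside.
- carton: Bystander: cardboard carton 100 x 130 x 50 mm; origin at the centre of its underside.
- hubcap: Bystander: aluminium hub cap 110 mm across, 52 mm high; origin at the centre of its underside.
- jar: Bystander: white jar 72 mm across, 100 mm high; origin at the centre of its underside.
- spanner: Bystander: spanner 190 mm long lying flat along its x.
- pin: Bystander: dark steel pin standing up, 36 mm across, 80 mm high; origin at the centre of its underside.
Things that resemble listed ones, but are neither listed nor needed, are in the scene too. Leave any pink or red look-alike of the ubolt alone.

How it is judged (in metres and radians):
On the way, in this order (a step that is already met when the one before it is completed fails the run):
1. the wide, long-legged U-bolt is off its hook: carried at least 60 mm away from where it hung and clear of the rack (distance of ubolt from where it was at the start of the episode above 0.06 m and contact force between ubolt and rack below 0.01 N), for 0.2 s.
2. both its legs are fully down in the fixture's holes (crown within 5 mm of its seated height) while the clamp is still open (over 0.8 rad) (x of ubolt in the frame of fixture between -0.005 and 0.005 m and y of ubolt in the frame of fixture between -0.015 and 0.015 m and z of ubolt in the frame of fixture between 0.124 and 0.1345 m and angle between the y axis of ubolt and the y axis of fixture, either way round below 0.08 rad and angle between ubolt's own z axis and vertical below 0.08 rad and value of joint clamp above 0.8 rad), for 0.2 s.
At the end, for the whole second after the job is handed in: The wide, long-legged U-bolt stands at rest with both legs fully down in the holes (upright within 0.08 rad, crown within 5 mm of seated height); the clamp arm rests on it, still, at -0.06 to 0.05 rad; the other two U-bolts hang where they were, within 30 mm (x of ubolt in the frame of fixture between -0.005 and 0.005 m and y of ubolt in the frame of fixture between -0.015 and 0.015 m and z of ubolt in the frame of fixture between 0.124 and 0.1345 m and angle between the y axis of ubolt and the y axis of fixture, either way round below 0.08 rad and angle between ubolt's own z axis and vertical below 0.08 rad and value of joint clamp between -0.06 and 0.05 rad and velocity of joint clamp below 0.05 rad/s and linear speed of ubolt below 0.02 m/s and distance of each of ubolt_narrow, ubolt_short from where it was at the start of the episode below 0.03 m and linear speed of each of ubolt_narrow, ubolt_short below 0.05 m/s); the robot touches nothing.
It fails at once if the U-bolt is forced or dropped into the fixture: more than 80 N between them while the clamp is still open (contact force between ubolt and fixture above 80 N and value of joint clamp above 0.5 rad).
It fails at once if another U-bolt is knocked or taken off its hook (moved over 40 mm) (distance of any of ubolt_narrow, ubolt_short from where it was at the start of the episode above 0.04 m).
It fails at once if a bystander on the counter is displaced by more than 30 mm (distance of any of bearing, carton, hubcap, jar, spanner, pin from where it was at the start of the episode above 0.03 m).
It also fails if it takes over 72 s, if anything falls off the work surface, if the arm or the gripper's body presses on something with over 40 N, if the wrist force passes 120 N, or if a joint passes its speed limit or range.

## Working session

There is one attempt and no reset: what is moved stays moved. The work goes in short steps, Python scripts to look and compute and a tool call to move; the robot and the scene stay as the last step left them, time stands still between calls to the robot, and variables do not carry over. Pictures are saved under pics/ and viewed, at most 11 in all, crops included, and the job is handed in when it is done.

Besides the shell and the picture viewer there is one more tool, called as name([rows], argument=value, ...), one row to a line, values as JSON. send_rows: Moves the arm, as the interface text tells. Its arguments: {"type":"object","properties":{"plan":{"type":"array","items":{"type":"array","items":{"type":"array","items":{"type":"number"}}}}},"required":["plan"]}

```bash
ls; mkdir -p pics; cat > h.py <<'E'
import numpy as np, cv2
from bench import r
def cam(n):
    return r.camera(n)
def P(c):
    R=cv2.Rodrigues(np.array(c["rvec"],float))[0]; return R,np.array(c["tvec"],float).reshape(3),np.array(c["K"],float)
def ray(c,px):
    R,t,K=P(c); d=R.T@np.linalg.solve(K,[px[0],px[1],1.]); o=-R.T@t; return o,d/np.linalg.norm(d)
def tri(c1,p1,c2,p2):
    o1,d1=ray(c1,p1);o2,d2=ray(c2,p2)
    s=np.linalg.lstsq(np.c_[d1,-d2],o2-o1,rcond=None)[0]
    a=o1+s[0]*d1;b=o2+s[1]*d2
    return (a+b)/2,np.linalg.norm(a-b)
def atz(c,px,z):
    o,d=ray(c,px); return o+d*(z-o[2])/d[2]
def proj(c,X):
    R,t,K=P(c); v=K@(R@np.array(X,float)+t); return v[:2]/v[2]
def save(c,f): cv2.imwrite(f,c["pixels"][:,:,::-1])
E
python3 - <<'E'
from h import *
np.set_printoptions(precision=1,suppress=True)
a=cam("scene");b=cam("top")
save(a,"pics/s0.png");save(b,"pics/t0.png")
for n,c in(("scene",a),("top",b)):
    R,t,K=P(c);print(n,"cam at",-R.T@t,K[0,0])
for q in "ubolt ubolt_narrow ubolt_short rack hook_mid fixture nest_travel seat clamp_tip clamp_axis bearing carton hubcap jar spanner pin".split():
    A=r.pinpoint(a,q);B=r.pinpoint(b,q)
    f=lambda L:[(np.round(x["pixel"],0).astype(int).tolist(),round(x["score"],2)) for x in L[:4]]
    print(q,f(A),f(B), tri(a,A[0]["pixel"],b,B[0]["pixel"]) if A and B else "")
E
```

```text
pics
scene cam at [1340.  -294.4  749.1] 444.94247587857427
top cam at [ 221.4   16.9 1537.3] 612.6707109973963
ubolt [([285, 200], 0.94), ([361, 203], 0.87), ([333, 190], 0.66), ([198, 202], 0.6)] [([251, 260], 0.71), ([257, 336], 0.59), ([321, 323], 0.58), ([128, 242], 0.58)] (array([480.7,  71.8, 203. ]), np.float64(184.85146945911066))
ubolt_narrow [([414, 204], 0.91)] [([190, 257], 0.55)] (array([531.9, 308.4, 148. ]), np.float64(1.7962567652433217))
ubolt_short [] [([401, 172], 0.75), ([315, 264], 0.73)] 
rack [([359, 255], 0.62)] [([260, 271], 0.58)] (array([513.5, 166.9,   5. ]), np.float64(3.971493566184216))
hook_mid [([361, 211], 0.66)] [([252, 257], 0.57), ([438, 261], 0.2)] (array([519.9, 164.3, 151.2]), np.float64(4.419699273013585))
fixture [([191, 285], 0.62)] [([431, 270], 0.77)] (array([ 478. , -269.3,    8.9]), np.float64(3.5548462578286966))
nest_travel [([186, 263], 0.84)] [([436, 268], 0.92), ([402, 174], 0.59), ([437, 214], 0.26)] (array([ 470.8, -270. ,   74.8]), np.float64(3.284099366678879))
seat [([182, 244], 0.75), ([188, 262], 0.15)] [([439, 259], 0.86), 
[... 417 characters left out ...]
 172], 0.97)] (array([ 746.1, -227. ,    2.6]), np.float64(3.415241838951922))
carton [([303, 357], 0.82)] [([349, 166], 0.84)] (array([776.6, -89.2,   2.3]), np.float64(1.4333010154080659))
hubcap [([394, 204], 0.73)] [([171, 362], 0.62), ([317, 263], 0.46)] (array([306.8, 397.8,  -3.2]), np.float64(1.059097391826159))
jar [([120, 267], 0.68), ([379, 330], 0.66)] [([280, 172], 0.78)] (array([ 699.9, -147.9,  297.2]), np.float64(460.88483611678896))
spanner [([122, 264], 0.74)] [([502, 322], 0.83), ([433, 273], 0.57)] (array([ 332. , -424.6,   11.8]), np.float64(3.604835952120696))
pin [([245, 258], 0.62)] [([370, 294], 0.79)] (array([ 429.8, -115.4,   13.8]), np.float64(14.529051789522384))
```

View pics/s0.png

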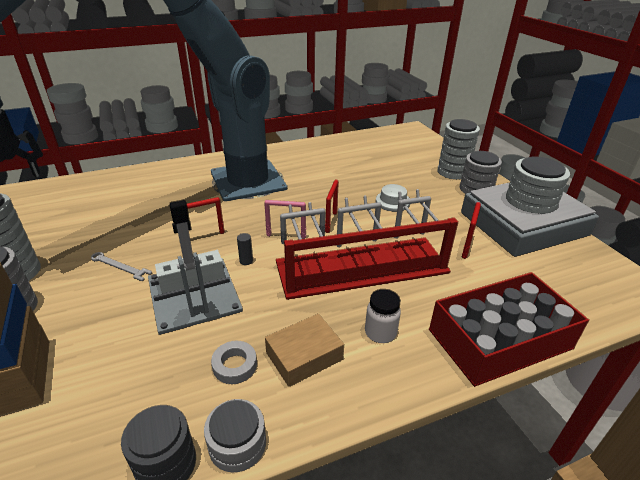

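View pics/t0.png

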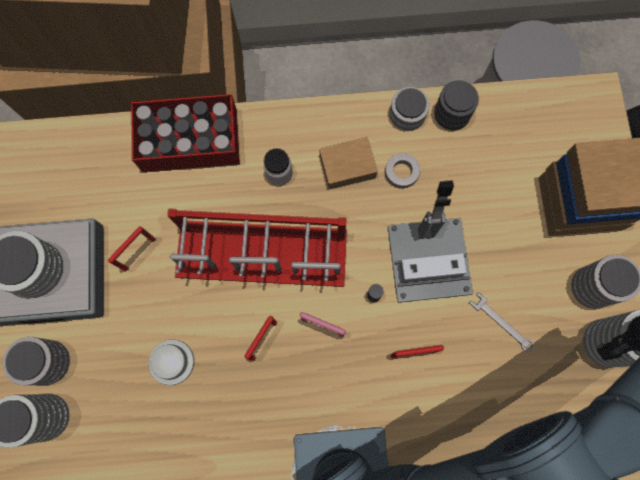

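The scene view shows the rack at about (365,245) and three grey U-bolts near (300,215), (360,210) and (414,205). The fixture is at (190,270) with its clamp upright. In the top view the crowns are at (190,257), (254,260) and (316,266), and the nest is at (433,266). The red and pink frames are decoys. Next I'll zoom in on the bolts and nest.

```bash
python3 - <<'E'
from h import *
a=cv2.imread("pics/s0.png");b=cv2.imread("pics/t0.png")
x=cv2.resize(a[175:300,265:465],(800,500),interpolation=cv2.INTER_CUBIC); cv2.imwrite("pics/s0c.png",x)
y=np.hstack([cv2.resize(b[205:295,165:350],(0,0),fx=4,fy=4,interpolation=cv2.INTER_CUBIC)])
z=cv2.resize(b[170:305,385:475],(0,0),fx=2.,fy=2.,interpolation=cv2.INTER_CUBIC)
cv2.imwrite("pics/t0c.png",np.vstack([y,cv2.copyMakeBorder(z,0,0,0,y.shape[1]-z.shape[1],cv2.BORDER_CONSTANT)])[:600])
E
```

```text
(no output)
```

View pics/s0c.png

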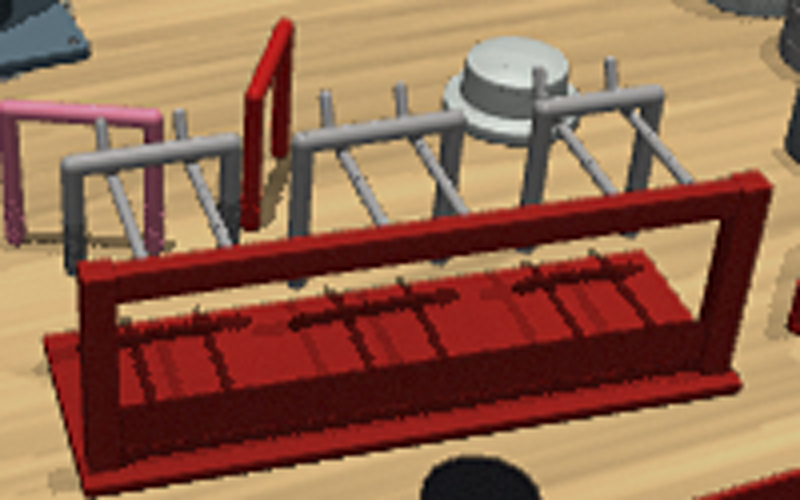

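View pics/t0c.png

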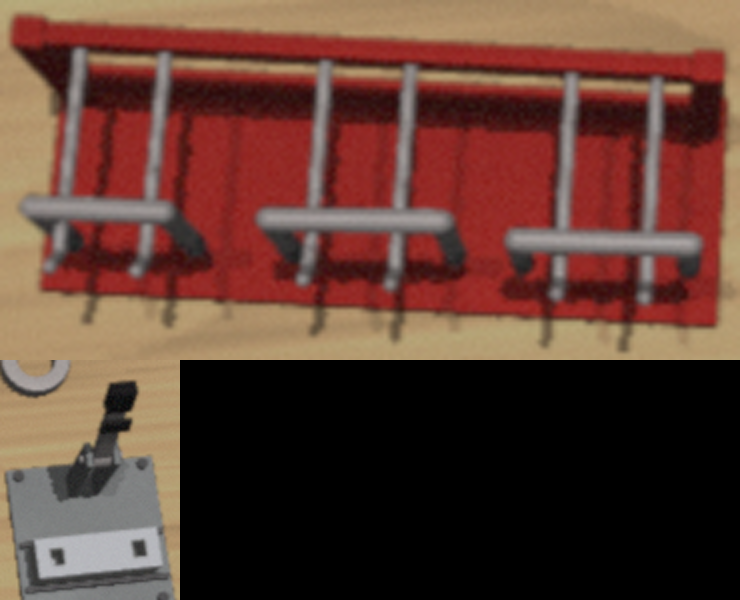

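The middle bolt is the wanted one. Its visible leg runs from y=140 to 285 in the crop, against 165 to 270 for the right bolt, a ratio of 0.72 that matches 80/110. The left bolt is the narrow one. Now I'll measure the poses, and get the nest holes by segmentation.

```bash
python3 - <<'E'
from h import *
np.set_printoptions(precision=2,suppress=True)
a=cam("scene");b=cam("top")
S=lambda x,y:((x+.5)/4-.5+265,(y+.5)/4-.5+175); T=lambda x,y:((x+.5)/4-.5+165,(y+.5)/4-.5+205)
for nm,s,t in [("end+",S(463,124),T(262,218)),("end-",S(299,145),T(449,222))]:
    pass
L=tri(a,S(300,144),b,T(266,219));Rr=tri(a,S(458,122),b,T(445,222)); print("naive pairing",L,Rr)
L2=tri(a,S(458,122),b,T(266,219));R2=tri(a,S(300,144),b,T(445,222)); print("crown ends",L2,R2,(L2[0]+R2[0])/2,np.linalg.norm(L2[0]-R2[0]))
# rack: bar top ends (top view), 156 high
for p in [T(30,32),T(708,62)]: print("bar end",atz(b,p,156))
d=atz(b,T(708,62),156)-atz(b,T(30,32),156); print("rack yaw deg",np.degrees(np.arctan2(d[0],-d[1])),np.linalg.norm(d))
# crown yaw from top
for p,q in [((266,219),(445,222)),((515,239),(693,244)),((30,206),(165,213))]:
    d=atz(b,T(*q),155)-atz(b,T(*p),155); print("crown",np.degrees(np.arctan2(d[0],-d[1])),(atz(b,T(*q),155)+atz(b,T(*p),155))/2)
g=cv2.cvtColor(b["pixels"],cv2.COLOR_RGB2GRAY)
np.set_printoptions(linewidth=250)
print(g[255:280,398:472])
E
```

```text
naive pairing (array([500.8 , 166.11, 151.61]), np.float64(101.33357915160708)) (array([526.24, 152.77, 169.9 ]), np.float64(94.08018005353397))
crown ends (array([517.38, 213.43, 155.73]), np.float64(1.4327981614017002)) (array([506.44, 110.2 , 156.49]), np.float64(2.770619181266448)) [511.91 161.82 156.11] 103.80148568267045
bar end [641.14 346.38 156.  ]
bar end [588.87 -47.71 156.  ]
rack yaw deg -7.556216753257438 397.54381060977124
crown -5.887962622549849 [512.57 162.9  155.  ]
crown -6.543941798716188 [488.08  21.43 155.  ]
crown -7.928561859651311 [531.76 310.78 155.  ]
[[129 130 130 ... 145 143 144]
 [131 130 128 ... 146 148 148]
 [130 132 129 ... 151 148 148]
 ...
 [ 99  74  68 ...  97 123 146]
 [104  77  69 ... 105 119 139]
 [125  98  72 ... 108 122 139]]
```

```bash
python3 - <<'E'
from h import *
np.set_printoptions(precision=2,suppress=True)
a=cam("scene");b=cam("top")
g=cv2.cvtColor(b["pixels"],cv2.COLOR_RGB2GRAY)
G=cv2.GaussianBlur(g,(0,0),.5)
m=(g>165).astype(np.uint8); m[:, :385]=0;m[:,475:]=0;m[:240]=0;m[295:]=0
hsv=cv2.cvtColor(b["pixels"],cv2.COLOR_RGB2HSV); m&=(hsv[...,1]<40).astype(np.uint8)
n,l,st,ce=cv2.connectedComponentsWithStats(m); i=1+np.argmax(st[1:,4]); blob=(l==i).astype(np.uint8)
cs,_=cv2.findContours(blob,cv2.RETR_EXTERNAL,cv2.CHAIN_APPROX_NONE)
rect=cv2.minAreaRect(cs[0]); bx=cv2.boxPoints(rect); print(st[i],rect)
W=np.array([atz(b,p,76) for p in bx]); print(W, W.mean(0))
for k in range(4): d=W[(k+1)%4]-W[k]; print(np.linalg.norm(d),np.degrees(np.arctan2(-d[0],d[1])))
fill=np.zeros_like(blob);cv2.drawContours(fill,cs,0,1,-1)
fill=cv2.erode(fill,np.ones((3,3)))
w=np.where(fill>0,np.clip(190.-g,0,None),0); w[w<30]=0
n2,l2,s2,c2=cv2.connectedComponentsWithStats((w>0).astype(np.uint8))
H=[]
for k in range(1,n2):
    ys,xs=np.where(l2==k)
    if s2[k,4]>5:
        c=np.average(np.c_[xs,ys],axis=0,weights=w[ys,xs]); X=atz(b,c,76);H.append(X);print(s2[k],c,X)
if len(H)>=2:
    d=H[1]-H[0];print("holes",np.linalg.norm(d),np.degrees(np.arctan2(-d[0],d[1])),(H[0]+H[1])/2)
# base plate corners from nothing: fixture points by network
for q in ["nest_travel","seat","clamp_axis","clamp_tip"]:
    print(q,[(np.round(x["pixel"],1),round(x["score"],2)) for x in r.pinpoint(b,q)][:3],[(np.round(x["pixel"],1),round(x["score"],2)) for x in r.pinpoint(a,q)][:3])
c=b["pixels"][170:310,385:480];cv2.imwrite("pics/nest.png",cv2.resize(c,(0,0),fx=4.2,fy=4.2,interpolation=cv2.INTER_CUBIC)[:,:,::-1])
s=r.sense();print({k:np.round(s[k],3) for k in("position","tool_rot","opening","force","time","q")},r.hold_point_z)
E
```

```text
[ 403  254   63   25 1000] ((434.0633544921875, 265.60797119140625), (18.918472290039062, 61.044708251953125), 84.05313110351562)
[[ 499.11 -190.37   76.  ]
 [ 502.07 -339.31   76.  ]
 [ 455.55 -337.69   76.  ]
 [ 452.7  -189.81   76.  ]] [ 477.35 -264.3    76.  ]
148.9706288786794 -178.86168076185083
46.54261406157416 88.0036692293584
147.90432924035738 1.1057921231293466
46.41257338975917 -90.68749078044041
[450 259   9  10  71] [454.27 263.73] [ 477.69 -313.57   76.  ]
[409 264   9   9  63] [413.58 267.65] [ 476.52 -214.21   76.  ]
holes 99.37110467875401 0.674566346889532 [ 477.11 -263.89   76.  ]
nest_travel [(array([432.6, 267.4]), 0.67)] []
seat [(array([439.3, 261.7]), 0.91)] [(array([181.7, 246.5]), 0.97)]
clamp_axis [(array([432.9, 216.4]), 0.56)] [(array([187.9, 264.6]), 0.67)]
clamp_tip [(array([447.2, 181.8]), 0.73)] [(array([177.2, 204.2]), 0.66), (array([182.4, 244.7]), 0.56), (array([193.5, 286.3]), 0.18)]
{'position': array([ 259.  , -596.16,  231.29]), 'tool_rot': array([-3.08, -0.64,  0.  ]), 'opening': np.float64(0.997), 'force': array([0.28, 0.64, 0.68]), 'time': np.float64(2.3), 'q': array([ 1.09,  0.54, -0.  ,  1.54,  0.  ,  1.07, -0.07])} 18.700000000000003
```

View pics/nest.png

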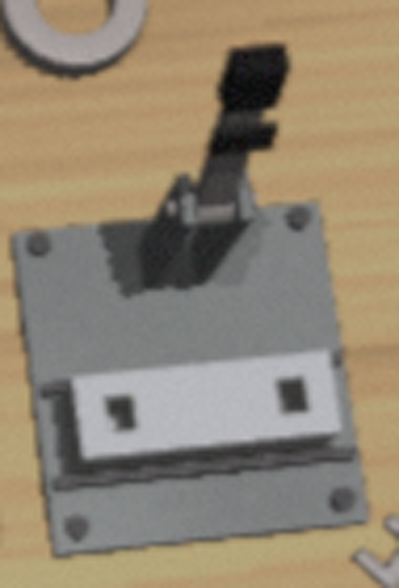

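The nest holes centre at about (477,-264) with yaw near 1°. That is consistent, with 99.4 mm between holes and a 148 x 46 mm top. First move: turn and rise.

send_rows([
  [[0,0,-0.03,0,0,-0.083,-1],[0,0,-0.03,0,0,-0.083,-1],[0,0,-0.03,0,0,-0.083,-1],[0,0,-0.03,0,0,-0.083,-1],[0,0,-0.03,0,0,-0.083,-1],[0,0,-0.03,0,0,-0.083,-1],[0,0,-0.03,0,0,-0.083,-1],[0,0,-0.03,0,0,-0.083,-1]],
])

```text
time: 3.1
position: [258.9, -596.2, 303.6]
tool_rot: [-2.343, -2.093, 0.0]
force: [0.2, 0.4, 0.0]
opening: 0.996
grasp_force: 0.0
```

```bash
cat >> h.py <<'E'
from scipy.spatial.transform import Rotation as Ro
def go(target,ydeg=None,show=True):
    """shift in tool axes (share of 0.3 m) and tool-z turn (share of 90 deg) to a target TCP; tilt left"""
    s=r.sense();R=Ro.from_rotvec(s["tool_rot"]).as_matrix()
    d=R.T@(np.array(target,float)-s["position"])
    yaw=np.degrees(np.arctan2(R[1,1],R[0,1]))
    print("t",np.round(s["time"],2),"pos",np.round(s["position"],1),"tool y deg",round(yaw,2),"zaxis",np.round(R[:,2],4),"F",np.round(s["force"],1),"M",np.round(s["wrist_torque"],2),"open",np.round(s["opening"],3),"grip",np.round(s["grasp_force"],1))
    print("shift mm",np.round(d,1),"shares",np.round(d/300,4), "" if ydeg is None else ("turn share",round(-((ydeg-yaw+90)%180-90)/90,4)))
E
python3 -c "
from h import *
go([512.5,162.5,300],-7)"
```

```text
t 3.1 pos [ 258.9 -596.2  303.6] tool y deg -6.46 zaxis [-1.e-04  0.e+00 -1.e+00] F [0.2 0.4 0. ] M [-0.03 -0.09  0.01] open 0.996 grip 0.0
shift mm [782.4 166.7   3.6] shares [2.6079 0.5557 0.012 ] ('turn share', np.float64(0.006))
```

send_rows([
  [[0.145,0.031,0,0,0,0,-1],[0.145,0.031,0,0,0,0,-1],[0.145,0.031,0,0,0,0,-1],[0.145,0.031,0,0,0,0,-1],[0.145,0.031,0,0,0,0,-1],[0.145,0.031,0,0,0,0,-1],[0.145,0.031,0,0,0,0,-1],[0.145,0.031,0,0,0,0,-1],[0.145,0.031,0,0,0,0,-1],[0.145,0.031,0,0,0,0,-1],[0.145,0.031,0,0,0,0,-1],[0.145,0.031,0,0,0,0,-1],[0.145,0.031,0,0,0,0,-1],[0.145,0.031,0,0,0,0,-1],[0.145,0.031,0,0,0,0,-1],[0.145,0.031,0,0,0,0,-1],[0.145,0.031,0,0,0,0,-1],[0.143,0.029,0,0,0,0,-1],[0,0,0,0,0,0,-1]],
])

```text
time: 5.0
position: [516.6, 168.2, 303.7]
tool_rot: [-2.337, -2.094, -0.006]
force: [0.1, 0.7, -0.3]
opening: 1.0
grasp_force: 0.0
```

```bash
python3 -c "
from h import *
go([512.5,162.5,135],-7)
a=cam('scene');save(a,'pics/s1.png')
c=a['pixels'][100:260,260:470];cv2.imwrite('pics/s1c.png',cv2.resize(c,(0,0),fx=3.7,fy=3.7,interpolation=cv2.INTER_CUBIC)[:,:,::-1])
"
```

```text
t 5.0 pos [516.6 168.2 303.7] tool y deg -6.28 zaxis [ 7.e-04  5.e-03 -1.e+00] F [ 0.1  0.7 -0.3] M [ 0.06 -0.01  0.06] open 1.0 grip 0.0
shift mm [ -7.   -3.5 168.6] shares [-0.0233 -0.0116  0.5621] ('turn share', np.float64(0.008))
```

View pics/s1c.png

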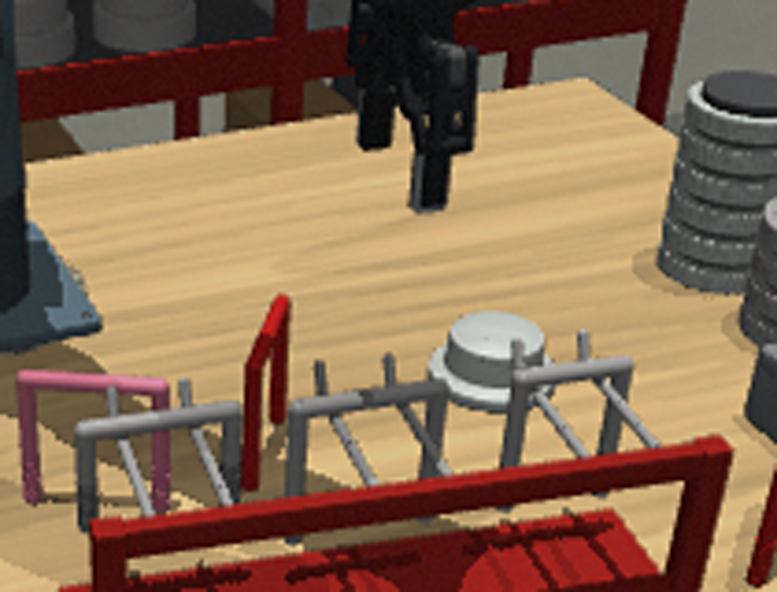

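The gripper is above the middle bolt, with fingers at crop pixels (375,140) and (430,205) and the crown at (370,398). Descending partway, then re-checking.

send_rows([
  [[0,0,0.08,0,0,0.003,-1],[0,0,0.1,0,0,0.003,-1],[0,0,0.1,0,0,0,-1],[0,0,0.06,0,0,0,-1],[0,0,0,0,0,0,-1],[0,0,0,0,0,0,-1]],
])

```text
time: 5.65
position: [517.0, 160.1, 201.8]
tool_rot: [2.359, 2.074, -0.0]
force: [0.9, 0.6, -0.2]
opening: 1.003
grasp_force: 0.0
```

```bash
python3 -c "
from h import *
go([512.5,162.5,136],-7)"
```

```text
t 5.65 pos [517.  160.1 201.8] tool y deg -7.37 zaxis [ 2.e-04 -5.e-04 -1.e+00] F [ 0.9  0.6 -0.2] M [ 0.01 -0.01  0.03] open 1.003 grip 0.0
shift mm [ 1.8 -4.7 65.8] shares [ 0.006  -0.0158  0.2194] ('turn share', np.float64(-0.0042))
```

send_rows([
  [[0.006,-0.016,0,0,0,0,-1],[0,0,0.06,0,0,0,-1],[0,0,0.06,0,0,0,-1],[0,0,0.05,0,0,0,-1],[0,0,0.03,0,0,0,-1],[0,0,0.016,0,0,0,-1],[0,0,0,0,0,0,-1],[0,0,0,0,0,0,-1]],
])

```text
time: 6.45
position: [512.5, 163.8, 137.0]
tool_rot: [2.358, 2.075, 0.001]
force: [-0.4, -0.6, 0.0]
opening: 0.999
grasp_force: 0.0
```

```bash
python3 -c "
from h import *
go([512.5,162.5,137],-7)"
```

```text
t 6.45 pos [512.5 163.8 137. ] tool y deg -7.3 zaxis [ 8.e-04  3.e-04 -1.e+00] F [-0.4 -0.6  0. ] M [ 0.05  0.02 -0.  ] open 0.999 grip 0.0
shift mm [-1.3  0.1  0. ] shares [-0.0043  0.0005  0.    ] ('turn share', np.float64(-0.0033))
```

send_rows([
  [[0,0,0,0,0,0,1],[0,0,0,0,0,0,1],[0,0,0,0,0,0,1],[0,0,0,0,0,0,1],[0,0,0,0,0,0,1],[0,0,0,0,0,0,1],[0,0,0,0,0,0,1],[0,0,0,0,0,0,1],[0,0,0,0,0,0,1],[0,0,0,0,0,0,1]],
])

```text
time: 7.45
position: [512.3, 163.6, 136.6]
tool_rot: [2.358, 2.075, 0.0]
force: [-1.0, -0.6, 3.8]
opening: 0.145
grasp_force: 58.4
```

```bash
python3 -c "
from h import *
go([512.5,162.5,280],-7)"
```

```text
t 7.45 pos [512.3 163.6 136.6] tool y deg -7.3 zaxis [ 2.e-04  0.e+00 -1.e+00] F [-1.  -0.6  3.8] M [-0.1   0.13 -0.06] open 0.145 grip 58.4
shift mm [  -1.     0.4 -143.4] shares [-0.0035  0.0013 -0.478 ] ('turn share', np.float64(-0.0034))
```

send_rows([
  [[0,0,-0.02,0,0,0,1],[0,0,-0.03,0,0,0,1],[0,0,-0.05,0,0,0,1],[0,0,-0.07,0,0,0,1],[0,0,-0.07,0,0,0,1],[0,0,-0.07,0,0,0,1],[0,0,-0.07,0,0,0,1],[0,0,-0.06,0,0,0,1],[0,0,-0.03,0,0,0,1],[0,0,0,0,0,0,1],[0,0,0,0,0,0,1]],
])

```text
time: 8.55
position: [511.8, 163.3, 277.0]
tool_rot: [-2.358, -2.075, 0.001]
force: [-0.5, -0.2, -4.8]
opening: 0.141
grasp_force: 58.8
```

```bash
python3 -c "
from h import *
go([477,-264,278],0.9)
s=r.sense();print(np.round(s['q'],2))"
```

```text
t 8.55 pos [511.8 163.3 277. ] tool y deg -7.3 zaxis [-7.e-04 -5.e-04 -1.e+00] F [-0.5 -0.2 -4.8] M [0.04 0.05 0.03] open 0.141 grip 58.8
shift mm [-428.2   19.8   -0.7] shares [-1.4274  0.0661 -0.0025] ('turn share', np.float64(-0.0911))
[ 0.17  0.38 -0.71  1.76  0.27  1.11 -0.76]
```

send_rows([
  [[-0.05,0.002,0,0,0,0,1],[-0.1,0.005,0,0,0,0,1],[-0.12,0.006,0,0,0,0,1],[-0.12,0.006,0,0,0,0,1],[-0.12,0.006,0,0,0,0,1],[-0.12,0.006,0,0,0,0,1],[-0.12,0.006,0,0,0,0,1],[-0.12,0.006,0,0,0,0,1],[-0.12,0.006,0,0,0,0,1],[-0.12,0.006,0,0,0,0,1],[-0.12,0.006,0,0,0,0,1],[-0.1,0.003,0,0,0,0,1],[-0.07,0.002,0,0,0,0,1],[-0.02,0,0,0,0,-0.03,1],[0,0,0,0,0,-0.03,1],[0,0,0,0,0,-0.031,1],[0,0,0,0,0,0,1],[0,0,0,0,0,0,1],[0,0,0,0,0,0,1]],
])

```text
time: 10.45
position: [477.5, -261.3, 277.0]
tool_rot: [-2.204, -2.237, 0.0]
force: [-0.2, -0.6, -3.7]
opening: 0.139
grasp_force: 58.6
```

```bash
python3 -c "
from h import *
go([477,-264,190],0.9)
b=cam('top');a=cam('scene')
c=b['pixels'][190:300,385:485];c=cv2.resize(c,(400,440),interpolation=cv2.INTER_CUBIC)
d=a['pixels'][150:340,110:270];d=cv2.resize(d,(0,0),fx=2.3,fy=2.3,interpolation=cv2.INTER_CUBIC)[:440,:390]
d=cv2.copyMakeBorder(d,0,440-d.shape[0],0,0,cv2.BORDER_CONSTANT)
cv2.imwrite('pics/m2.png',np.hstack([c,d])[:,:,::-1])
for q in ('ubolt','seat'): print(q,[(np.round(x['pixel'],1),round(x['score'],2)) for x in r.pinpoint(b,q)][:3],[(np.round(x['pixel'],1),round(x['score'],2)) for x in r.pinpoint(a,q)][:3])
print(proj(b,[477,-264,297]),proj(a,[477,-264,297]))
"
```

```text
t 10.45 pos [ 477.5 -261.3  277. ] tool y deg 0.85 zaxis [-8.e-04  4.e-04 -1.e+00] F [-0.2 -0.6 -3.7] M [-0.02  0.03 -0.01] open 0.139 grip 58.6
shift mm [-2.7 -0.4 87. ] shares [-0.0091 -0.0015  0.2901] ('turn share', np.float64(-0.0005))
ubolt [(array([323., 326.]), 0.81), (array([257.4, 335.2]), 0.72), (array([126.4, 244.9]), 0.68)] [(array([285.2, 200.4]), 0.89), (array([476. , 213.2]), 0.8), (array([332.3, 187.7]), 0.78)]
seat [(array([438.6, 261. ]), 0.98)] [(array([183.6, 248.5]), 0.73)]
[452.02158665 245.72893406] [172.52338707 181.09897861]
```

View pics/m2.png

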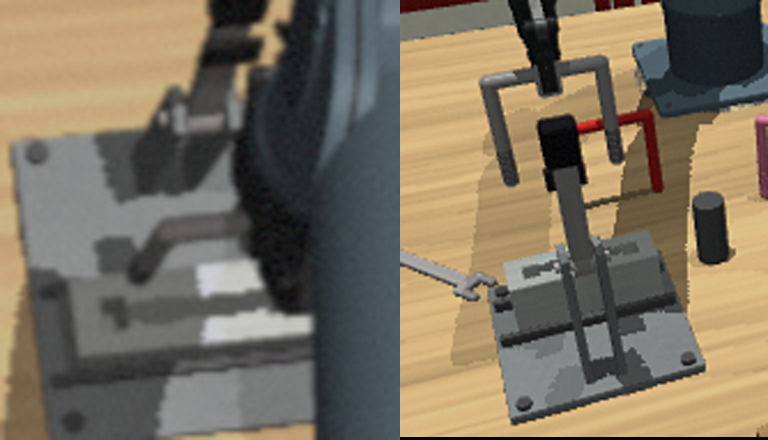

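The bolt hangs level and upright from the hand, with leg tips at panel pixels (513,183) and (615,160) and the nest below at (580,265). Lowering until the tips are about 12 mm above the nest, then measuring tips against holes in the same view.

send_rows([
  [[-0.009,-0.0015,0.03,0,0,0,1],[0,0,0.06,0,0,0,1],[0,0,0.07,0,0,0,1],[0,0,0.07,0,0,0,1],[0,0,0.06,0,0,0,1],[0,0,0.03,0,0,0,1],[0,0,0,0,0,0,1],[0,0,0,0,0,0,1],[0,0,0,0,0,0,1]],
])

```text
time: 11.65
position: [478.0, -264.5, 182.4]
tool_rot: [2.203, 2.237, 0.001]
force: [-0.5, -0.2, -3.8]
opening: 0.146
grasp_force: 58.6
```

```bash
python3 -c "
from h import *
go([477,-264,167],0.9)
b=cam('top');a=cam('scene')
c=b['pixels'][235:300,395:465];c=cv2.resize(c,(0,0),fx=5,fy=5,interpolation=cv2.INTER_CUBIC)
d=a['pixels'][195:295,135:225];d=cv2.resize(d,(0,0),fx=5,fy=5,interpolation=cv2.INTER_CUBIC)
c=cv2.copyMakeBorder(c,0,500-c.shape[0],0,0,cv2.BORDER_CONSTANT)
cv2.imwrite('pics/m3.png',np.hstack([c,d])[:,:,::-1])
np.savez('m3.npz',a=a['pixels'],b=b['pixels'])
"
```

```text
t 11.65 pos [ 478.  -264.5  182.4] tool y deg 0.89 zaxis [ 1.6e-03 -9.0e-04 -1.0e+00] F [-0.5 -0.2 -3.8] M [ 0.02 -0.02 -0.01] open 0.146 grip 58.6
shift mm [ 0.5 -1.  15.4] shares [ 0.0018 -0.0034  0.0515] ('turn share', np.float64(-0.0001))
```

View pics/m3.png

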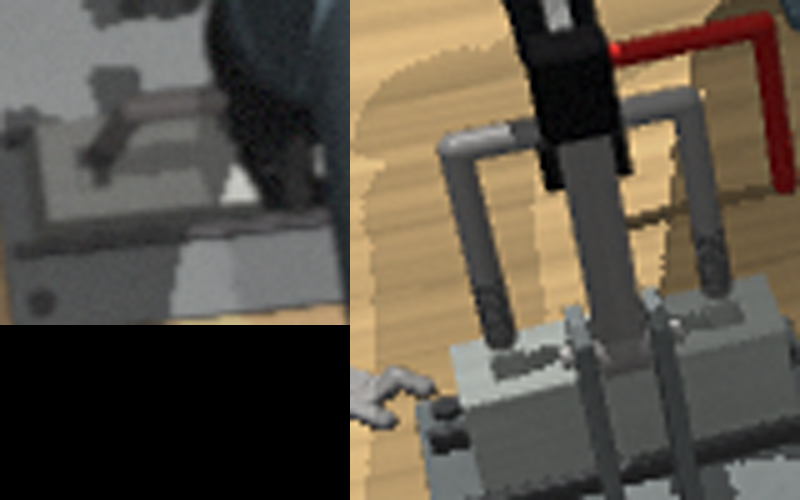

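```bash
python3 - <<'E'
from h import *
np.set_printoptions(precision=1,suppress=True)
a=cam("scene")
S=lambda x,y:((x-350+.5)/5-.5+135,(y+.5)/5-.5+195)
n=[atz(a,S(*p),76) for p in[(453,348),(765,275),(475,405),(793,335)]]
print("nest corners",np.array(n),np.mean(n,0))
def atx(px,x):
    o,d=ray(a,px);return o+d*(x-o[0])/d[0]
for p in[(500,341),(717,289),(462,160),(692,108),(445,140),(705,95)]: print(atx(S(*p),478))
# model projections at present pose in crop px
s=r.sense();x,y,z=s["position"]
C=lambda X:((proj(a,X)-[135,195]+.5)*5-.5+[350,0])
for dy in(50,-50): print(C([x,y+dy,z-91.3]),C([x,y+dy,z+18.7]))
for yn in (-264,):
  for sx in(24,-24):
    for sy in(-75,75): print("nest",C([477+sx,yn+sy,76]))
E
```

```text
nest corners [[ 450.7 -339.6   76. ]
 [ 447.5 -190.8   76. ]
 [ 496.4 -334.4   76. ]
 [ 498.6 -188.    76. ]] [ 473.3 -263.2   76. ]
[ 478.  -317.7   94.8]
[ 478.  -217.5   97. ]
[ 478.  -314.9  195.6]
[ 478. -215.  199.]
[ 478.  -319.7  207.2]
[ 478.  -208.5  204.4]
[724.9 297.4] [692.5 103.9]
[508.7 345.5] [460.6 149.3]
nest [465.5 413.6]
nest [792.  338.4]
nest [454.7 350.7]
nest [771.  280.6]
```

```bash
python3 - <<'E'
from h import *
np.set_printoptions(precision=1,suppress=True)
a=cam("scene");im=a["pixels"].astype(float)
sat=im[...,0]-im[...,2]
def atx(px,x):
    o,d=ray(a,px);return o+d*(x-o[0])/d[0]
for lo,hi,rows in[(152,175,range(230,260,3)),(196,215,range(220,248,3))]:
    out=[]
    for v in rows:
        p=sat[v,lo:hi]; # subpixel width: fraction gray
        bg=np.percentile(p,85); w=np.clip(1-p/bg,0,1); w[w<.25]=0
        c=(w*np.arange(lo,hi)).sum()/w.sum(); X=atx((c,v),478); out.append([v,c,w.sum(),X[1],X[2]])
    out=np.array(out);print(out)
    print(np.polyfit(out[:,4],out[:,3],1))
# nest white top mask
hsv=cv2.cvtColor(a["pixels"],cv2.COLOR_RGB2HSV)
g=a["pixels"].mean(2)
for v in (266,268,270,272): print(v,"L",np.round(g[v,148:166]),"R",np.round(g[v-14,215:235]))
E
```

```text
[[ 230.   159.9    8.2 -310.7  185.5]
 [ 233.   158.     7.1 -316.   178.8]
 [ 236.   158.4    7.  -316.8  170.8]
 [ 239.   159.     6.6 -317.1  162.7]
 [ 242.   159.8    6.5 -316.9  154.4]
 [ 245.   160.6    6.7 -316.9  146. ]
 [ 248.   161.1    6.4 -317.2  137.6]
 [ 251.   161.9    6.7 -317.2  129.1]
 [ 254.   162.8    6.6 -316.8  120.4]
 [ 257.   163.4    6.9 -317.1  111.7]]
[   0.  -323.3]
[[ 220.   205.4    9.8 -211.3  187.9]
 [ 223.   205.8   10.3 -211.3  179.8]
 [ 226.   203.8    7.  -216.9  172.9]
 [ 229.   206.    10.1 -213.1  163.6]
 [ 232.   205.6    7.7 -215.   155.7]
 [ 235.   206.5    9.4 -214.3  147. ]
 [ 238.   204.1    7.8 -220.7  140.1]
 [ 241.   206.1    6.4 -217.3  130.6]
 [ 244.   206.7    6.4 -217.1  121.8]
 [ 247.   207.1    6.4 -217.3  113.1]]
[   0.1 -228.3]
266 L [140. 143. 143. 143. 143. 143. 146. 163. 173. 172. 172. 173. 172. 171.
 163. 133.  90.  90.] R [110. 111. 110. 108.  92.  94.  94.  96.  94.  94.  94.  92.  92.  90.
 113. 175. 174. 177. 181. 182.]
268 L [144. 145. 144. 146. 147. 145. 146. 154. 170. 169. 170. 170. 170. 173.
 171.  91.  78.  82.] R [107. 109. 108. 109. 108.  91.  92.  91.  92.  92.  98.  98.  98.  96.
 121. 187. 183. 184. 184. 185.]
270 L [141. 135. 125. 138. 152. 151. 151. 151. 179. 177. 176. 176. 175. 177.
 176. 152.  86.  78.] R [110. 110. 109. 109. 110. 102.  95. 100. 101. 101. 102. 101.  99.  99.
 124. 190. 187. 186. 183. 184.]
272 L [127. 140. 118.  74. 130. 148. 145. 148. 162. 173. 170. 171. 171. 170.
 173. 175. 172. 179.] R [109. 109. 108. 110. 112. 111. 101.  91. 101. 102. 100. 101. 101.  99.
 124. 190. 187. 185. 185. 183.]
```

```bash
python3 - <<'E'
from h import *
np.set_printoptions(precision=1,suppress=True)
a=cam("scene");g=a["pixels"].mean(2)
# left edge: steepest rise between cols 151..160 ; right edge: steepest fall 215..224
def edge(v,lo,hi,sg):
    p=cv2.GaussianBlur(g,(0,0),.7)[v,lo:hi]; d=np.clip(sg*np.diff(p),0,None); k=np.argmax(d); i=np.arange(max(0,k-1),min(len(d),k+2)); return lo+.5+(i*d[i]).sum()/d[i].sum()
f=lambda L:np.polyfit(L[:,0],L[:,1],1)
L=np.array([atz(a,(edge(v,151,160,1),v),76) for v in range(266,274)]);R=np.array([atz(a,(edge(v,215,226,-1),v),76) for v in range(252,261)])
print(L);print(R)
for p in(L,R):
    c=np.polyfit(p[:,0],p[:,1],1);print("y at x=477",np.polyval(c,477),np.median(p[:,1]))
E
```

```text
[[ 457.  -341.5   76. ]
 [ 460.9 -341.6   76. ]
 [ 465.  -340.9   76. ]
 [ 468.9 -340.9   76. ]
 [ 472.7 -341.1   76. ]
 [ 473.3 -349.4   76. ]
 [ 477.1 -349.3   76. ]
 [ 481.  -349.1   76. ]]
[[ 457.7 -191.    76. ]
 [ 461.9 -191.1   76. ]
 [ 466.5 -190.3   76. ]
 [ 470.6 -190.5   76. ]
 [ 474.6 -190.9   76. ]
 [ 478.8 -190.6   76. ]
 [ 483.2 -190.    76. ]
 [ 487.2 -190.3   76. ]
 [ 491.1 -190.8   76. ]]
y at x=477 -347.0775286480906 -341.5255240388684
y at x=477 -190.5766985468614 -190.63847928850765
```

Measured in the same view, the bolt's middle is at y=-267.1 and the nest's at y=-265.9, so I shift +1.2 mm along y and -1 mm in x, then lower gently.

send_rows([
  [[0.0042,-0.0034,0,0,0,0,1],[0,0,0.01,0,0,0,1],[0,0,0.01,0,0,0,1],[0,0,0.01,0,0,0,1],[0,0,0.01,0,0,0,1],[0,0,0.005,0,0,0,1],[0,0,0.005,0,0,0,1],[0,0,0.003,0,0,0,1],[0,0,0,0,0,0,1],[0,0,0,0,0,0,1]],
])

```text
time: 12.9
position: [476.3, -263.0, 165.7]
tool_rot: [2.204, 2.239, 0.0]
force: [0.2, 0.6, -3.4]
opening: 0.14
grasp_force: 58.6
```

```bash
python3 -c "
from h import *
go([477,-263.3,137-25],0.9)"
```

```text
t 12.9 pos [ 476.3 -263.   165.7] tool y deg 0.89 zaxis [ 1.e-04 -1.e-04 -1.e+00] F [ 0.2  0.6 -3.4] M [-0.01 -0.08  0.02] open 0.14 grip 58.6
shift mm [-0.3  0.7 53.7] shares [-0.0011  0.0023  0.1789] ('turn share', np.float64(-0.0001))
```

Tips are nominally at 74.5, just inside the holes, with no contact. Continuing slowly.

send_rows([
  [[0,0,0.004,0,0,0,1],[0,0,0.004,0,0,0,1],[0,0,0.004,0,0,0,1],[0,0,0.004,0,0,0,1],[0,0,0,0,0,0,1]],
])

```text
time: 13.4
position: [476.1, -262.9, 160.6]
tool_rot: [-2.204, -2.238, 0.0]
force: [-0.6, 1.1, -4.1]
opening: 0.141
grasp_force: 58.6
```

```bash
python3 -c "
from h import *
go([477,-263.3,137-25],0.9)"
```

```text
t 13.4 pos [ 476.1 -262.9  160.6] tool y deg 0.89 zaxis [-3.e-04  2.e-04 -1.e+00] F [-0.6  1.1 -4.1] M [-0.   -0.01  0.  ] open 0.141 grip 58.6
shift mm [-0.4  0.9 48.6] shares [-0.0013  0.003   0.1619] ('turn share', np.float64(-0.0001))
```

send_rows([
  [[0,0,0.01,0,0,0,1],[0,0,0.01,0,0,0,1],[0,0,0.01,0,0,0,1],[0,0,0.01,0,0,0,1],[0,0,0.01,0,0,0,1],[0,0,0.01,0,0,0,1],[0,0,0.01,0,0,0,1],[0,0,0.01,0,0,0,1],[0,0,0.01,0,0,0,1],[0,0,0.01,0,0,0,1],[0,0,0.01,0,0,0,1],[0,0,0.01,0,0,0,1],[0,0,0,0,0,0,1]],
])

```text
time: 14.7
position: [475.9, -262.8, 124.3]
tool_rot: [-2.203, -2.238, 0.0]
force: [-0.1, 0.6, -3.4]
opening: 0.144
grasp_force: 58.7
```

```bash
python3 -c "
from h import *
go([477,-263.3,137-25],0.9)"
```

```text
t 14.7 pos [ 475.9 -262.8  124.3] tool y deg 0.89 zaxis [-7.e-04  4.e-04 -1.e+00] F [-0.1  0.6 -3.4] M [-0.03  0.04  0.06] open 0.144 grip 58.7
shift mm [-0.5  1.1 12.3] shares [-0.0016  0.0036  0.041 ] ('turn share', np.float64(-0.0001))
```

send_rows([
  [[0,0,0.006,0,0,0,1],[0,0,0.006,0,0,0,1],[0,0,0.006,0,0,0,1],[0,0,0.006,0,0,0,1],[0,0,0.005,0,0,0,1],[0,0,0.004,0,0,0,1],[0,0,0.003,0,0,0,1],[0,0,0,0,0,0,1]],
])

```text
time: 15.5
position: [476.2, -263.0, 113.9]
tool_rot: [-2.204, -2.239, 0.0]
force: [-0.1, 0.0, -3.5]
opening: 0.139
grasp_force: 58.7
```

```bash
python3 -c "
from h import *
go([477,-263.3,111.3],0.9)"
```

```text
t 15.5 pos [ 476.2 -263.   113.9] tool y deg 0.89 zaxis [-2.e-04  1.e-04 -1.e+00] F [-0.1  0.  -3.5] M [-0.01 -0.   -0.02] open 0.139 grip 58.7
shift mm [-0.4  0.8  2.6] shares [-0.0012  0.0027  0.0086] ('turn share', np.float64(-0.0001))
```

send_rows([
  [[0,0,0.003,0,0,0,1],[0,0,0.002,0,0,0,1],[0,0,0.002,0,0,0,1],[0,0,0,0,0,0,1]],
])

```text
time: 15.9
position: [476.4, -262.9, 112.1]
tool_rot: [2.204, 2.239, 0.0]
force: [-0.2, 0.1, -2.5]
opening: 0.137
grasp_force: 58.9
```

```bash
python3 -c "
from h import *
go([477,-263.3,111.3],0.9)"
```

```text
t 15.9 pos [ 476.4 -262.9  112.1] tool y deg 0.9 zaxis [ 3.e-04 -0.e+00 -1.e+00] F [-0.2  0.1 -2.5] M [ 0.08  0.04 -0.  ] open 0.137 grip 58.9
shift mm [-0.4  0.6  0.8] shares [-0.0015  0.0019  0.0026] ('turn share', np.float64(0.0))
```

send_rows([
  [[0,0,0.002,0,0,0,1],[0,0,0.002,0,0,0,1],[0,0,0,0,0,0,1]],
])

```text
time: 16.2
position: [477.4, -263.0, 112.0]
tool_rot: [2.202, 2.238, 0.001]
force: [-0.9, 1.9, 7.5]
opening: 0.14
grasp_force: 59.9
```

```bash
python3 -c "
from h import *
go([477,-263.3,111.3],0.9)"
```

```text
t 16.2 pos [ 477.4 -263.   112. ] tool y deg 0.91 zaxis [ 2.e-03 -8.e-04 -1.e+00] F [-0.9  1.9  7.5] M [ 0.4   0.34 -0.01] open 0.14 grip 59.9
shift mm [-0.3 -0.4  0.7] shares [-0.0011 -0.0014  0.0022] ('turn share', np.float64(0.0001))
```

The bolt has seated, with about 11 N of floor contact at the expected height. Releasing and rising straight up.

send_rows([
  [[0,0,0,0,0,0,0],[0,0,0,0,0,0,0],[0,0,0,0,0,0,0],[0,0,0,0,0,0,0],[0,0,0,0,0,0,0],[0,0,0,0,0,0,0],[0,0,-0.02,0,0,0,0],[0,0,-0.04,0,0,0,0],[0,0,-0.08,0,0,0,0],[0,0,-0.1,0,0,0,0],[0,0,-0.1,0,0,0,0],[0,0,-0.1,0,0,0,0],[0,0,-0.1,0,0,0,0],[0,0,-0.1,0,0,0,0],[0,0,-0.1,0,0,0,0],[0,0,-0.05,0,0,0,0],[0,0,0,0,0,0,0]],
])

```text
time: 17.9
position: [477.5, -263.2, 351.0]
tool_rot: [2.2, 2.235, 0.002]
force: [0.3, -0.3, -1.1]
opening: 0.503
grasp_force: 0.0
```

```bash
python3 - <<'E'
from h import *
np.set_printoptions(precision=1,suppress=True)
go([477,-263.3,350])
a=cam("scene");b=cam("top")
A=a["pixels"][140:330,120:270];B=b["pixels"][165:305,385:485]
A=cv2.resize(A,(380,480),interpolation=cv2.INTER_CUBIC);B=cv2.resize(B,(343,480),interpolation=cv2.INTER_CUBIC)
cv2.imwrite("pics/m4.png",np.hstack([A,B])[:,:,::-1])
for q in("clamp_tip","clamp_axis","seat"):
    X=r.pinpoint(a,q);Y=r.pinpoint(b,q)
    print(q,[(x["pixel"],round(x["score"],2)) for x in X[:2]],[(x["pixel"],round(x["score"],2)) for x in Y[:2]],tri(a,X[0]["pixel"],b,Y[0]["pixel"]) if X and Y else "")
ax=np.array([577,-264.5,150.])
for t in(1.5,1.6,1.7,1.8,1.9): 
    p=ax+170*np.array([-np.cos(t),0,np.sin(t)]);print(t,p,proj(a,p),proj(b,p))
E
```

```text
t 17.9 pos [ 477.5 -263.2  351. ] tool y deg 0.91 zaxis [ 0. -0. -1.] F [ 0.3 -0.3 -1.1] M [ 0.  -0.1 -0. ] open 0.503 grip 0.0
shift mm [-0.1 -0.5  1. ] shares [-0. -0.  0.] 
clamp_tip [] [([444.9, 181.3], 0.9)] 
clamp_axis [([189.1, 265.9], 0.91), ([381.4, 331.7], 0.6)] [([433.6, 218.1], 0.87)] (array([ 577.2, -266.4,  147.3]), np.float64(5.526700266708262))
seat [([181.4, 245.4], 0.82), ([190.1, 288.6], 0.69)] [([436.4, 261.0], 0.64)] (array([ 477.4, -267. ,  130.8]), np.float64(12.890967906401782))
1.5 [ 565.  -264.5  319.6] [176.2 191.8] [448.8 202. ]
1.6 [ 582.  -264.5  319.9] [177.4 196. ] [447.8 194.1]
1.7 [ 598.9 -264.5  318.6] [178.8 201. ] [446.6 186.6]
1.8 [ 615.6 -264.5  315.6] [180.4 207. ] [445.3 179.4]
1.9 [ 632.  -264.5  310.9] [182.1 213.7] [443.8 172.8]
```

View pics/m4.png

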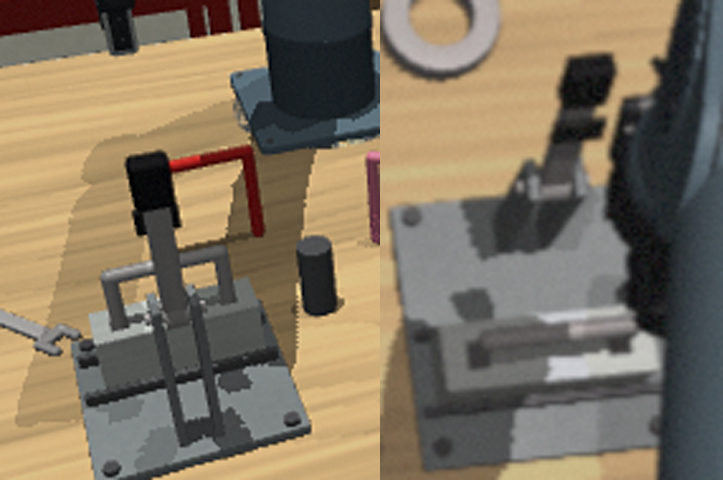

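The bolt is seated in both holes (left panel, crown at (165,262)), and the clamp is still upright with its grip at (150,185). I'll close the fingers, go over and behind the grip, and push it down along its arc.

send_rows([
  [[0,0,-0.06,0,0,0,1],[-0.01,0,-0.06,0,0,0,1],[0,0.06,0,0,0,0,1],[0,0.1,0,0,0,0,1],[0,0.1,0,0,0,0,1],[0,0.1,0,0,0,0,1],[0,0.1,0,0,0,0,1],[0,0.08,0,0,0,0,1],[0,0.06,0,0,0,0,1],[0,0,0,0,0,0,1],[0,0,0,0,0,0,1]],
])

```text
time: 19.4
position: [655.9, -263.0, 382.9]
tool_rot: [-2.203, -2.238, 0.001]
force: [-0.1, 0.3, -0.2]
opening: -0.001
grasp_force: 0.0
```

```bash
python3 - <<'E'
from h import *
go([655,-264,297],0.9)
b=cam("top");print([(x["pixel"],round(x["score"],2)) for x in r.pinpoint(b,"clamp_tip")[:2]])
E
```

```text
t 19.4 pos [ 655.9 -263.   382.9] tool y deg 0.91 zaxis [-1.3e-03  5.0e-04 -1.0e+00] F [-0.1  0.3 -0.2] M [-0.05  0.05  0.01] open -0.001 grip 0.0
shift mm [-1.  -0.8 85.9] shares [-0.0034 -0.0027  0.2864] ('turn share', np.float64(0.0001))
[([445.9, 181.4], 0.62), ([438.5, 262.7], 0.54)]
```

send_rows([
  [[0,0,0.06,0,0,0,1],[0,0,0.08,0,0,0,1],[0,0,0.08,0,0,0,1],[0,0,0.066,0,0,0,1],[0,0,0,0,0,0,1],[0,-0.04,0,0,0,0,1],[0,-0.04,0,0,0,0,1],[0,-0.04,0,0,0,0,1],[0,-0.04,0,0,0,0,1],[0,-0.04,0,0,0,0,1],[0,-0.04,0,0,0,0,1],[0,-0.03,0,0,0,0,1],[0,0,0,0,0,0,1]],
])

```text
time: 20.8
position: [574.5, -265.1, 299.4]
tool_rot: [2.204, 2.236, -0.001]
force: [-0.3, 1.3, -0.6]
opening: -0.003
grasp_force: 0.0
```

```bash
python3 - <<'E'
from h import *
go([546,-265,291])
b=cam("top");print([(x["pixel"],round(x["score"],2)) for x in r.pinpoint(b,"clamp_tip")[:2]])
a=cam("scene");print([(x["pixel"],round(x["score"],2)) for x in r.pinpoint(a,"clamp_tip")[:2]])
ax=np.array([577,-265.5,150.])
for t in(.9,1.1,1.3,1.4,1.5):
    p=ax+170*np.array([-np.cos(t),0,np.sin(t)]);print(t,proj(a,p),proj(b,p))
E
```

```text
t 20.8 pos [ 574.5 -265.1  299.4] tool y deg 0.83 zaxis [ 9.0e-04 -1.5e-03 -1.0e+00] F [-0.3  1.3 -0.6] M [ 0.    0.03 -0.03] open -0.003 grip 0.0
shift mm [  0.5 -28.5   8.3] shares [ 0.0018 -0.0951  0.0278] 
[([450.0, 207.0], 0.76)]
[([170.1, 189.5], 0.8), ([358.8, 210.8], 0.23)]
0.9 [172.63012027 185.80683402] [451.78459048 249.75520254]
1.1 [172.84072519 184.41830296] [451.71062151 234.46186945]
1.3 [173.83029675 186.36475228] [450.86231014 218.22742176]
1.4 [174.63027803 188.67879165] [450.15772389 210.03508898]
1.5 [175.63525825 191.91374504] [449.27830847 201.94532438]
```

The clamp is at about 1.43 rad, following as planned. Continuing along the arc.

send_rows([
  [[0,-0.0475,0.014,0,0,0,1],[0,-0.0475,0.014,0,0,0,1],[0,-0.045,0.02,0,0,0,1],[0,-0.045,0.02,0,0,0,1],[0,-0.04,0.028,0,0,0,1],[0,-0.04,0.028,0,0,0,1],[0,-0.034,0.036,0,0,0,1],[0,-0.034,0.036,0,0,0,1],[0,-0.026,0.042,0,0,0,1],[0,-0.026,0.042,0,0,0,1],[0,-0.017,0.046,0,0,0,1],[0,-0.012,0.03,0,0,0,1],[0,0,0,0,0,0,1]],
])

```text
time: 22.3
position: [450.2, -266.0, 189.9]
tool_rot: [-2.202, -2.237, 0.001]
force: [0.8, 0.3, -0.2]
opening: 0.0
grasp_force: 0.0
```

```bash
python3 - <<'E'
from h import *
go([443.5,-267,159])
a=cam("scene");print([(x["pixel"],round(x["score"],2)) for x in r.pinpoint(a,"clamp_tip")[:2]])
ax=np.array([577,-265.5,150.])
for t in(0,.1,.2,.3,.4,.5):
    p=ax+170*np.array([-np.cos(t),0,np.sin(t)]);print(t,proj(a,p))
A=a["pixels"][130:330,100:270];cv2.imwrite("pics/m5.png",cv2.resize(A,(0,0),fx=3,fy=3,interpolation=cv2.INTER_CUBIC)[:,:,::-1])
E
```

```text
t 22.3 pos [ 450.2 -266.   189.9] tool y deg 0.9 zaxis [-0.0022  0.0013 -1.    ] F [ 0.8  0.3 -0.2] M [ 0.   -0.01 -0.03] open 0.0 grip 0.0
shift mm [-0.9 -6.7 31. ] shares [-0.003  -0.0223  0.1032] 
[([173.9, 208.1], 0.75)]
0 [179.19344022 222.22108455]
0.1 [178.00736241 216.4593115 ]
0.2 [176.909543   211.00625518]
0.3 [175.91067007 205.91051523]
0.4 [175.02180513 201.22289205]
0.5 [174.25432589 196.99625292]
```

View pics/m5.png

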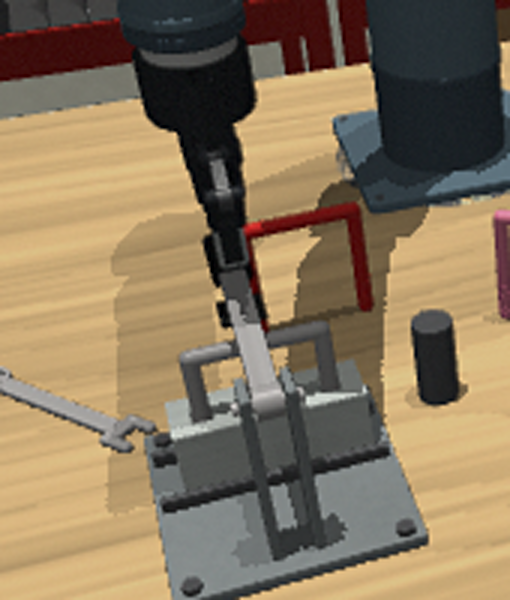

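The clamp arm is at about 0.25 rad, and the fingers are on its grip at crop (235,250), just above the crown. Pressing the last bit slowly.

send_rows([
  [[0,-0.006,0.02,0,0,0,1],[0,-0.006,0.02,0,0,0,1],[0,-0.005,0.02,0,0,0,1],[0,-0.003,0.015,0,0,0,1],[0,-0.002,0.01,0,0,0,1],[0,0,0.005,0,0,0,1],[0,0,0,0,0,0,1]],
])

```text
time: 23.1
position: [444.1, -266.4, 163.8]
tool_rot: [-2.204, -2.238, 0.001]
force: [0.4, -0.3, 0.4]
opening: 0.001
grasp_force: 0.0
```

```bash
python3 -c "
from h import *
go([443.5,-267,159])
a=cam('scene');print([(x['pixel'],round(x['score'],2)) for x in r.pinpoint(a,'clamp_tip')[:2]])"
```

```text
t 23.1 pos [ 444.1 -266.4  163.8] tool y deg 0.89 zaxis [-9.e-04  3.e-04 -1.e+00] F [ 0.4 -0.3  0.4] M [-0.03 -0.01  0.04] open 0.001 grip 0.0
shift mm [-0.6 -0.6  4.8] shares [-0.0021 -0.002   0.0159] 
[([175.5, 217.6], 0.62)]
```

send_rows([
  [[0,0,0.004,0,0,0,1],[0,0,0.004,0,0,0,1],[0,0,0.003,0,0,0,1],[0,0,0.003,0,0,0,1]],
])

```text
time: 23.6
position: [444.3, -266.5, 159.8]
tool_rot: [-2.204, -2.238, 0.0]
force: [-1.1, -0.4, 1.2]
opening: -0.005
grasp_force: 0.5
```

send_rows([
  [[0,0,0.002,0,0,0,1],[0,0,0,0,0,0,1]],
])

```text
time: 23.8
position: [444.5, -266.4, 159.2]
tool_rot: [2.204, 2.239, 0.0]
force: [0.8, -0.2, -0.8]
opening: -0.001
grasp_force: 0.0
```

send_rows([
  [[0,0,0.003,0,0,0,1],[0,0,0,0,0,0,1]],
])

```text
time: 24.0
position: [444.6, -266.5, 158.9]
tool_rot: [2.204, 2.239, -0.0]
force: [-2.1, 1.4, 5.4]
opening: 0.001
grasp_force: 2.9
```

send_rows([
  [[0,0,0.003,0,0,0,1],[0,0,0,0,0,0,1]],
])

```text
time: 24.2
position: [444.7, -266.4, 158.7]
tool_rot: [2.204, 2.238, -0.001]
force: [-4.2, 2.4, 13.2]
opening: -0.001
grasp_force: 6.8
```

Firm contact of 13 N at 158.7 mm, as expected for a level arm (159). Retreating straight up.

send_rows([
  [[0,0,-0.01,0,0,0,1],[0,0,-0.03,0,0,0,1],[0,0,-0.08,0,0,0,1],[0,0,-0.1,0,0,0,1],[0,0,-0.1,0,0,0,1],[0,0,-0.1,0,0,0,1],[0,0,-0.1,0,0,0,1],[0,0,-0.05,0,0,0,1],[0,0,0,0,0,0,1],[0,0,0,0,0,0,1],[0,0,0,0,0,0,1]],
])

```text
time: 25.3
position: [443.8, -266.2, 327.4]
tool_rot: [-2.203, -2.237, 0.001]
force: [0.4, 0.2, -0.7]
opening: -0.0
grasp_force: 0.0
```

```bash
python3 - <<'E'
from h import *
go([443.5,-267,159])
a=cam("scene");b=cam("top")
print([(x["pixel"],round(x["score"],2)) for x in r.pinpoint(a,"clamp_tip")[:2]])
A=a["pixels"][150:330,110:450];cv2.imwrite("pics/m6.png",cv2.resize(A,(0,0),fx=2.35,fy=2.35,interpolation=cv2.INTER_CUBIC)[:,:,::-1])
E
```

```text
t 25.3 pos [ 443.8 -266.2  327.4] tool y deg 0.9 zaxis [-0.0017  0.0011 -1.    ] F [ 0.4  0.2 -0.7] M [ 0.02  0.01 -0.01] open -0.0 grip 0.0
shift mm [-1.000e+00 -1.000e-01  1.684e+02] shares [-3.300e-03 -2.000e-04  5.612e-01] 
[([179.1, 220.0], 0.68)]
```

View pics/m6.png

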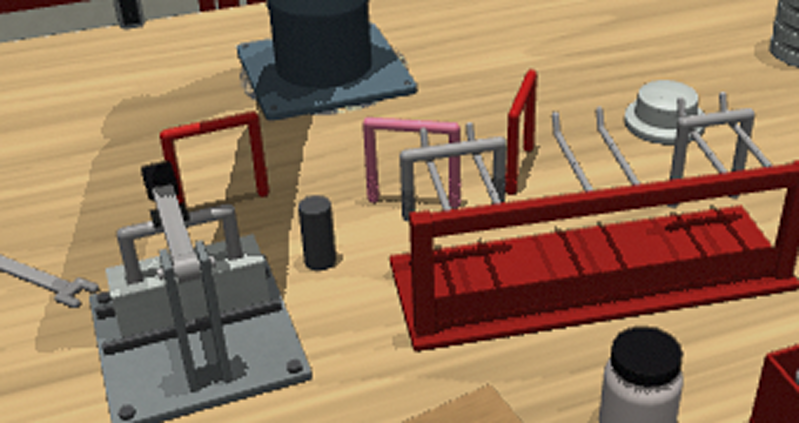

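The clamp lies level on the seated crown (grip at (160,185)). The other two U-bolts still hang at (455,155) and (715,120), and the hand is clear. Handing in.

```bash
python3 -c "
from bench import r
print(r.close_job())"
```

```text
the job is handed in; nothing more can be done
None
```

The wide, long-legged U-bolt is seated in both fixture holes with the clamp pad resting on its crown, the other two U-bolts still hang on the rack, and the job was handed in at about 25 s; the hand-in returned no verdict.

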